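# Weigh canisters in the hand and put each away

### The job

Three closed steel canisters look alike, but one holds a full set of steel baking discs, one half a set, and one is empty. Lift them to feel which is which, then stand the full one on the round cork mat, the half-full one on the square marble tile and the empty one in the low square tray. Keep them upright, set each down gently with its whole bottom on its place, and leave all the other things standing where they are.

Things in the scene. Friction and masses are not known exactly. Their poses are not given: they have to be found in the camera images.
- canister_a: one of three identical-looking closed steel canisters: upright cylinder, diameter 60, height 110, fixed lid. Origin: centre of the underside; z up. Hidden weight, any of the three may be any: empty 0.14-0.18 kg, half-full 0.35-0.45 kg, full 0.57-0.71 kg in all. The discs lie flat inside on the bottom with 3 mm side play.
- canister_b: one of three identical-looking closed steel canisters: upright cylinder, diameter 60, height 110, fixed lid. Origin: centre of the underside; z up. Hidden weight, any of the three may be any: empty 0.14-0.18 kg, half-full 0.35-0.45 kg, full 0.57-0.71 kg in all. The discs lie flat inside on the bottom with 3 mm side play.
- canister_c: one of three identical-looking closed steel canisters: upright cylinder, diameter 60, height 110, fixed lid. Origin: centre of the underside; z up. Hidden weight, any of the three may be any: empty 0.14-0.18 kg, half-full 0.35-0.45 kg, full 0.57-0.71 kg in all. The discs lie flat inside on the bottom with 3 mm side play.
- round_mat: round cork mat, diameter 110, 6 thick, fixed to the work surface. Origin: centre of its underside (its top is 6 above); z up. Place of the full canister.
- square_tile: square marble tile, 110 x 110, 10 thick, fixed. Origin: centre of its underside (its top is 10 above); x and y along its sides, z up. Place of the half-full canister.
- wash_tray: low square open aluminium tray, 124 x 124 outside, 26 high, walls 4 thick (116 x 116 inside), floor 4 thick, fixed. Origin: centre of its underside; x and y along its sides, z up. Place of the empty canister.
- mortar: bystander: white ceramic mortar, 108 across the rim, 75 high, with a pestle leaning in it that sticks out towards its +y to 122 high, 58 from the axis; loose. Origin: centre of the underside, z up.
- bowl: bystander: glass bowl, 120 across the rim, 65 high; loose. Origin: centre of the underside, z up.
- jug: bystander: blue plastic jug, 92 across, 180 high, its handle stands out towards its +y to 84 from the axis; loose. Origin: centre of the underside, z up.
- oil_bottle: bystander: tall glass bottle, diameter 64, 260 high; loose, easily tipped. Origin: centre of the underside, z up.
- jar: bystander: amber glass jar with a black lid, diameter 56, 150 high; loose. Origin: centre of the underside, z up.
- whisk: bystander: steel whisk lying on the surface near the back panel, 230 long along its x (handle towards -x), 50 wide, 50 high; loose. Origin: on the surface under it, 20 mm ahead of the handle's front end, z up.
Things that resemble listed ones, but are neither listed nor needed, are in the scene too. Of the things shaped like the square_tile, the marble one is meant.

How it is judged (in metres and radians):
At the end, for the whole second after the job is handed in: The full canister stands on the round mat (axis within 26 mm of its centre), the half-full one on the square tile (within 28 mm), and the empty one on the floor of the tray (within 45 mm), all upright within 0.08 rad (4.6 degrees), released and at rest (((contact force between canister_a and round_mat between 5.2 and 9 N and horizontal distance between canister_a and round_mat below 0.026 m and angle between canister_a's own z axis and vertical below 0.08 rad) or (contact force between canister_b and round_mat between 5.2 and 9 N and horizontal distance between canister_b and round_mat below 0.026 m and angle between canister_b's own z axis and vertical below 0.08 rad) or (contact force between canister_c and round_mat between 5.2 and 9 N and horizontal distance between canister_c and round_mat below 0.026 m and angle between canister_c's own z axis and vertical below 0.08 rad)) and ((contact force between canister_a and square_tile between 2.8 and 5 N and horizontal distance between canister_a and square_tile below 0.028 m and angle between canister_a's own z axis and vertical below 0.08 rad) or (contact force between canister_b and square_tile between 2.8 and 5 N and horizontal distance between canister_b and square_tile below 0.028 m and angle between canister_b's own z axis and vertical below 0.08 rad) or (contact force between canister_c and square_tile between 2.8 and 5 N and horizontal distance between canister_c and square_tile below 0.028 m and angle between canister_c's own z axis and vertical below 0.08 rad)) and ((contact force between canister_a and wash_tray between 0.8 and 2.5 N and horizontal distance between canister_a and wash_tray below 0.045 m and angle between canister_a's own z axis and vertical below 0.08 rad) or (contact force between canister_b and wash_tray between 0.8 and 2.5 N and horizontal distance between canister_b and wash_tray below 0.045 m and angle between canister_b's own z axis and vertical below 0.08 rad) or (contact force between canister_c and wash_tray between 0.8 and 2.5 N and horizontal distance between canister_c and wash_tray below 0.045 m and angle between canister_c's own z axis and vertical below 0.08 rad)) and linear speed of each of canister_a, canister_b, canister_c below 0.02 m/s); the robot touches nothing.
It fails at once if a bystander (mortar, bowl, jug, bottle, jar or whisk) is moved more than 30 mm or tipped (distance of any of mortar, bowl, jug, oil_bottle, jar, whisk from where it was at the start of the episode above 0.03 m or angle between any of mortar, bowl, jug, oil_bottle, jar, whisk's own z axis and vertical above 0.35 rad).
It fails at once if a canister is tipped by more than 35 degrees (angle between any of canister_a, canister_b, canister_c's own z axis and vertical above 0.61 rad).
It fails at once if a canister is let fall (moves faster than 0.4 m/s while the fingers do not hold it) ((linear speed of canister_a above 0.4 m/s and contact force between canister_a and the fingers below 0.1 N) or (linear speed of canister_b above 0.4 m/s and contact force between canister_b and the fingers below 0.1 N) or (linear speed of canister_c above 0.4 m/s and contact force between canister_c and the fingers below 0.1 N)).
It fails at once if a canister is slammed onto its place (over 150 N) (contact force between any of canister_a, canister_b, canister_c and round_mat above 150 N or contact force between any of canister_a, canister_b, canister_c and square_tile above 150 N or contact force between any of canister_a, canister_b, canister_c and wash_tray above 150 N).
It also fails if it takes over 72 s, if anything falls off the work surface, if the arm or the gripper's body presses on something with over 40 N, if the wrist force passes 120 N, or if a joint passes its speed limit or range.

### The arm

A 6-joint arm with a two-finger parallel gripper is mounted at the origin on the work surface. World frame = base frame: x ahead of the robot, y to its left, z up, the work surface at z = 0. Lengths are in mm, angles in rad, forces in N, time in s.
With the tool pointing down it reaches from about 350 to 875 mm from the base axis. Payload 4.2 kg.
Tool frame: the origin (TCP) lies at the very end of the fingers, on their centre line; the grasp point (between the pads) lies 19 mm behind it; z points along the fingers, y is the line along which they close (so a half turn about z gives the same grasp; the last joint's range is limited). The gripper opens to 85 mm and grips with 20 to 120 N. Pads are 22 mm wide; open, the fingers measure 114 mm over their backs; the gripper's body (76 mm by 85 mm) begins 54 mm behind the grasp point. The pads swing forward as they close: fully open they stand 13 mm farther back than shut.
Start: joints at [1.48, 0.385, 0.008, 0, -1.194, -0.259], TCP at [214.161, 587.141, 231.312] pointing down, gripper open.
Joint ranges: [-3.14, 3.14], [-1.21, 2.06], [-1.07, 1.41], [-3.16, 2.05], [-2.99, -0.16], [-3.1, 3.1]. Speed limits (rad/s): [2.79, 2.79, 3.14, 3.14, 3.14, 3.14].

### API

Orientations are given as a unit quaternion [x, y, z, w].
In Python, from bench import read_state, get_image, get_calibration, job_done gives the robot as it stands.
- The arm moves only by the shell command python3 -m creep 'ROWS'. ROWS is a JSON object of lists of equal length, an entry for each row: "translation": the shift along the world's x, y, z in cm, a list of three; "delta_rot": the turn, a rotation vector about the world's x, y, z in degrees, a list of three; "hand": the finger opening in cm, from 0 to 8.54. A call has 1 to 8 rows; each row is the pose to reach, as a shift and turn from the pose commanded when the call began; what a row does not reach only later rows make up. A row lasts 1/8 s, in which the tool goes at most 62.5 mm and 10.7 degrees, less where a joint would pass 70% of its speed; a pose out of reach is approached as far as the arm can. A call with a gripper value outside its range is refused whole. The fingers move at their own pace and stop on an object; the grip force is fixed at half the most. Time passes only in rows, so rows that repeat a pose let the fingers close. It gives the time, the measured TCP pose, the force, the opening and the grip force at its end, in the units of the state.
- read_state(): the state, without advancing time (a new reading comes with each control period).
- get_image(name): name is "side" or "top" or "wrist"; returns (picture, depth): 384x512x3 uint8, red, green, blue; 384x512 float32, mm along the optical axis (not along the pixel's ray), 0 where there is no reading.
- get_calibration(name): a dict with "intrinsics" (3x3 intrinsics, pixels), "xyz" and "attitude" of the camera in the world. Camera axes: x right, y down, z forward; pixel columns grow to the right and rows downward; lengths in mm; the calibration is good to about 2 mm. The wrist camera is an equidistant fisheye: a pixel r from the principal point sees the ray r / f radians off the axis. A picture is of the moment at which its call begins: read the wrist's pose just before it. get_calibration takes no time and is no camera call; for the wrist camera it gives the pose at the moment of the call.
- job_done(): hands the job in; it is judged then, once.
The state is a dict: "clock": time; "joints": joint angles; "joint_vel": joint speeds; "joint_efforts": joint torques, N m; "position": TCP position; "ee_rot": TCP orientation; "contact_force": force on the tool from outside, world axes, zero at the start; "wrist_torque": the same for the moment, N m; "gripper_width": finger opening in mm; "grasp_force": force on a finger pad.
Only numpy, scipy, OpenCV 4.12 (cv2) and the standard library are available. Lean on these libraries where they do the work, as an engineer would, in place of code of your own. Each camera call takes 0.05 s, during which the arm holds its last target. There are 200 camera calls.

## Working session

There is one attempt and no reset: what is moved stays moved. The work goes in short steps, Python scripts to look and compute and a shell command to move; the robot and the scene stay as the last step left them, time stands still between calls to the robot, and variables do not carry over. Pictures are saved under pics/ and viewed, at most 10 in all, crops included, and the job is handed in when it is done.

```bash
mkdir -p pics; ls
python3 - <<'E'
from bench import *
import cv2,numpy as np
for n in ["top","side"]:
    im,d=get_image(n); cv2.imwrite(f"pics/{n}1.png",im[...,::-1]); np.savez(f"{n}1.npz",im=im,d=d); c=get_calibration(n); print(n,c, (d>0).mean())
s=read_state(); print(s)
E
```

```text
pics
top {'intrinsics': array([[468.34042904,   0.        , 250.65046934],
       [  0.        , 468.34042904, 188.70114043],
       [  0.        ,   0.        ,   1.        ]]), 'xyz': array([ 418.66332734,   13.63940707, 1514.31733832]), 'attitude': array([ 0.7140663 , -0.69886691,  0.02970125, -0.02849911])} 0.9959157307942709
side {'intrinsics': array([[433.05137792,   0.        , 249.82241391],
       [  0.        , 433.05137792, 198.1830594 ],
       [  0.        ,   0.        ,   1.        ]]), 'xyz': array([  123.70654557, -1258.84100895,   864.77280817]), 'attitude': array([ 0.86198076, -0.14437943,  0.08521585, -0.47841615])} 0.99212646484375
{'clock': 0.1, 'joints': array([ 1.47958976e+00,  3.85509252e-01,  6.75360962e-03, -4.51159673e-04,
       -1.19399951e+00, -2.58615292e-01]), 'joint_vel': array([ 0.00012633, -0.002303  ,  0.00419522,  0.00261765, -0.00062753,
        0.00061016]), 'joint_efforts': array([-6.83295693e-04, -3.93321168e+01,  1.88929117e+01,  4.19799149e+00,
       -2.59617183e-03,  5.98243204e-06]), 'position': array([213.99790774, 586.66274163, 230.30723396]), 'ee_rot': array([ 9.84727066e-01, -1.74102278e-01, -1.27053920e-04,  9.93515255e-04]), 'contact_force': array([-0.70951466, -0.09731645,  0.31541178]), 'wrist_torque': array([-0.00842946,  0.01787888,  0.01732735]), 'grasp_force': 0.0, 'gripper_width': 85.33238547534296}
```

View pics/top1.png

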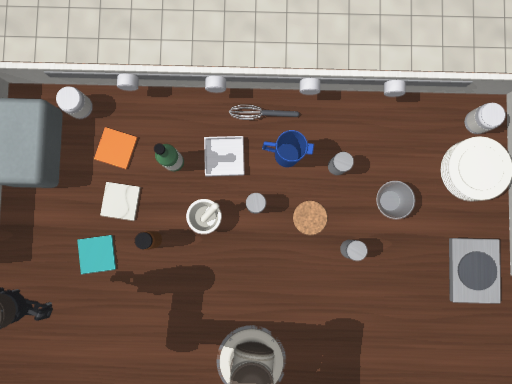

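View pics/side1.png

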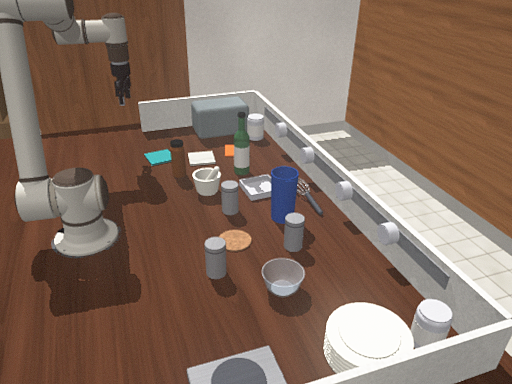

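Top view: the canisters are at (256,203), (341,163) and (355,250), the cork mat at (310,217), and the tray at (224,156). The bottle (168,157), mortar (204,217), jar (144,240), jug (290,149), bowl (395,200) and whisk (265,112) stand around them. There are three tile-shaped candidates: orange (115,148), teal (97,254) and white veined (120,201). The white veined one fits marble. I'll confirm it in a crop and measure everything.

```bash
cat > h.py <<'E'
import numpy as np,cv2
from scipy.spatial.transform import Rotation as R
from bench import *
def world(n,d):
    c=get_calibration(n);K=c["intrinsics"];v,u=np.mgrid[:d.shape[0],:d.shape[1]]
    p=np.stack([(u-K[0,2])/K[0,0]*d,(v-K[1,2])/K[1,1]*d,d],-1)
    return p@R.from_quat(c["attitude"]).as_matrix().T+c["xyz"]
E
python3 - <<'E'
from h import *
D=np.load("top1.npz");im=D["im"];P=world("top",D["d"])
cv2.imwrite("pics/tile.png",cv2.resize(im[120:285,65:265,::-1],None,fx=3.5,fy=3.5,interpolation=cv2.INTER_CUBIC))
print("table z",np.median(P[300:380,380:440,2]))
def blob(name,u,v,lo,hi,r=40,m=None):
    M=np.zeros(im.shape[:2],np.uint8); Z=P[...,2]
    w=((Z>lo)&(Z<hi)) if m is None else m
    M[max(0,v-r):v+r,u-r:u+r]=w[max(0,v-r):v+r,u-r:u+r]
    n,l,st,ce=cv2.connectedComponentsWithStats(M)
    i=1+np.argmax(st[1:,4]); q=P[l==i]; cs=max(cv2.findContours((l==i).astype(np.uint8),0,2)[0],key=len)
    xy=q[:,:2].astype(np.float32); (c,rr)=cv2.minEnclosingCircle(xy); rect=cv2.minAreaRect(xy)
    print(name,st[i,4],"ext",q.min(0).round(),q.max(0).round(),"circ",np.round(c),round(rr),"mean",q.mean(0).round(),"rect",np.round(rect[0]),np.round(rect[1]),round(rect[2]))
for n,u,v in [("can1",256,203),("can2",341,163),("can3",355,250)]: blob(n,u,v,95,125,20)
hsv=cv2.cvtColor(im,cv2.COLOR_RGB2HSV)
blob("mat",310,217,0,0,25,(hsv[...,1]>90)&(hsv[...,2]>140))
blob("tile",120,201,0,0,26,(hsv[...,1]<70)&(hsv[...,2]>140))
blob("trayrim",224,156,18,34,26)
blob("mortar",204,217,55,140,25)
blob("bowl",395,200,45,75,25)
blob("jug",290,149,120,200,28)
blob("bottle",168,157,60,290,25)
blob("jar",144,240,80,170,18)
blob("whisk",265,112,15,70,38)
E
```

```text
table z 0.6211644057334524
can1 313 ext [465. -32.  95.] [522.  26. 120.] circ [495.  -2.] 30 mean [494.  -2. 110.] rect [494.  -3.] [57. 58.] 2
can2 320 ext [ 595. -293.   95.] [ 653. -235.  120.] circ [ 624. -264.] 30 mean [ 624. -263.  110.] rect [ 624. -264.] [58. 57.] 89
can3 340 ext [ 329. -336.   95.] [ 388. -277.  119.] circ [ 359. -307.] 31 mean [ 359. -305.  110.] rect [ 359. -306.] [58. 59.] 58
mat 915 ext [ 401. -232.   -5.] [ 508.   14. 1514.] circ [ 443. -109.] 125 mean [ 455. -178.   13.] rect [ 424. -119.] [108. 242.] 27
tile 1194 ext [419.  14.  -4.] [ 555.  497. 1514.] circ [464. 253.] 244 mean [494. 431.  18.] rect [471. 251.] [484. 112.] 83
trayrim 222 ext [583.  38.  18.] [712. 166.  34.] circ [647. 102.] 87 mean [649. 101.  26.] rect [648. 103.] [125. 124.] 3
mortar 495 ext [398. 104.  55.] [503. 209. 123.] circ [453. 154.] 56 mean [454. 154.  78.] rect [451. 157.] [104. 105.] 1
bowl 357 ext [ 457. -496.   45.] [ 573. -376.   72.] circ [ 516. -436.] 60 mean [ 518. -451.   59.] rect [ 515. -435.] [117. 118.] 28
jug 455 ext [ 612. -165.  121.] [702. -21. 188.] circ [656. -92.] 73 mean [ 662. -103.  162.] rect [655. -96.] [ 91. 130.] 23
bottle 533 ext [595. 231.  61.] [656. 294. 266.] circ [626. 262.] 32 mean [619. 255. 176.] rect [624. 261.] [56. 63.] 53
jar 343 ext [348. 293.  80.] [401. 345. 158.] circ [375. 320.] 27 mean [376. 315. 138.] rect [376. 319.] [52. 51.] 47
whisk 377 ext [ 875. -134.   15.] [880.  97.  70.] circ [877. -19.] 116 mean [877. -20.  42.] rect [877. -19.] [231.   5.] 90
```

View pics/tile.png

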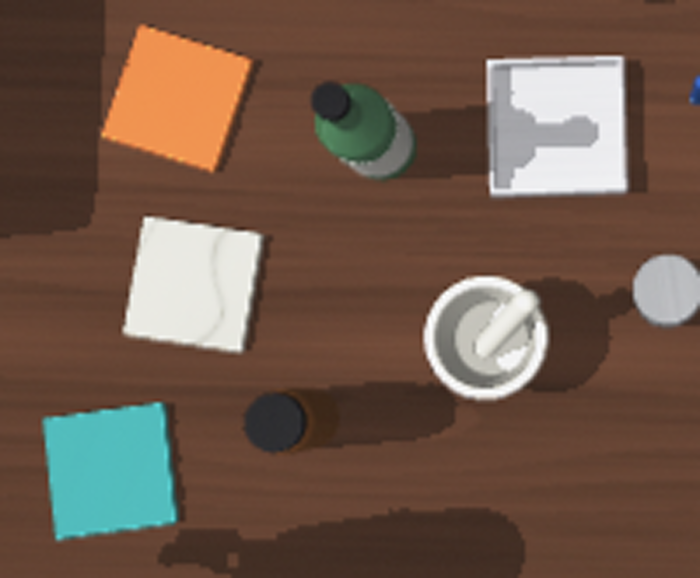

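The crop confirms it: the white veined slab is the marble tile, and the orange and teal ones are decoys. Next I'll fix the mat and tile centres, which invalid depth pixels skewed, and cross-check with the side view.

Run:
```python
from h import *
D=np.load("top1.npz");im=D["im"];P=world("top",D["d"]);ok=D["d"]>0
hsv=cv2.cvtColor(im,cv2.COLOR_RGB2HSV)
S=np.load("side1.npz");Q=world("side",S["d"])
def pl(n,u,v,m,z,r):
    M=np.zeros(im.shape[:2],np.uint8);M[v-r:v+r,u-r:u+r]=(m&ok)[v-r:v+r,u-r:u+r]
    cs=max(cv2.findContours(M,0,2)[0],key=cv2.contourArea)
    q=P[cs[:,0,1],cs[:,0,0]]; q=q[np.abs(q[:,2]-z)<8][:,:2].astype(np.float32)
    print(n,np.round(cv2.minEnclosingCircle(q)),end=" ") if 0 else print(n,cv2.minEnclosingCircle(q),cv2.minAreaRect(q))
pl("mat",310,217,(hsv[...,1]>90)&(hsv[...,2]>140),6,25)
pl("tile",120,201,(hsv[...,1]<70)&(hsv[...,2]>140),10,26)
for n,x,y in [("can1",494,-2),("can2",624,-264),("can3",359,-306)]:
    m=(np.hypot(Q[...,0]-x,Q[...,1]-y)<45)&(Q[...,2]>106)&(Q[...,2]<116)&(S["d"]>0)
    print(n,"side",m.sum(),cv2.minEnclosingCircle(Q[m][:,:2].astype(np.float32)))
```

```text
mat ((455.08416748046875, -178.96881103515625), 55.11817932128906) ((454.4220886230469, -178.92599487304688), (105.90913391113281, 107.572998046875), 1.5343636274337769)
tile ((495.86077880859375, 431.5645751953125), 74.94763946533203) ((495.7200927734375, 433.6627197265625), (112.20960235595703, 110.18628692626953), 82.39777374267578)
can1 side 114 ((493.12799072265625, -4.186877250671387), 30.65353775024414)
can2 side 171 ((624.388916015625, -266.3900146484375), 32.22576141357422)
can3 side 218 ((357.1149597167969, -308.2602233886719), 31.140409469604492)
```

```bash
python3 -m creep '{"translation":[[2,-4,0],[4,-8.5,0],[6.5,-13.5,0],[9,-19,0],[11.5,-24,0],[14,-29.5,0],[16.5,-34.5,0],[19,-40,0]],"delta_rot":[[0,0,0],[0,0,0],[0,0,0],[0,0,0],[0,0,0],[0,0,0],[0,0,0],[0,0,0]],"hand":[8.5,8.5,8.5,8.5,8.5,8.5,8.5,8.5]}'
python3 -m creep '{"translation":[[2.5,-5,0],[5,-10,0],[7,-15,0],[9,-19,0],[9,-19,-3],[9,-19,-3],[9,-19,-3],[9,-19,-3]],"delta_rot":[[0,0,0],[0,0,0],[0,0,0],[0,0,0],[0,0,0],[0,0,0],[0,0,0],[0,0,0]],"hand":[8.5,8.5,8.5,8.5,8.5,8.5,8.5,8.5]}'
```

```text
clock: 1.1
position: [404.5, 185.4, 231.3]
ee_rot: [0.985, -0.174, 0.0, -0.0]
contact_force: [0.0, -0.5, 0.5]
gripper_width: 85.2
grasp_force: 0.0
clock: 2.1
position: [494.7, -2.2, 202.5]
ee_rot: [0.985, -0.173, 0.001, -0.0]
contact_force: [-0.2, -0.2, 0.2]
gripper_width: 85.4
grasp_force: 0.0
```

```bash
python3 -m creep '{"translation":[[0,0,-4],[0,0,-8],[0,0,-12],[0,0,-14.5],[0,0,-14.5],[0,0,-14.5],[0,0,-14.5],[0,0,-14.5]],"delta_rot":[[0,0,0],[0,0,0],[0,0,0],[0,0,0],[0,0,0],[0,0,0],[0,0,0],[0,0,0]],"hand":[8.5,8.5,8.5,8.5,8.5,4,4,4]}'
python3 -m creep '{"translation":[[0,0,0],[0,0,0],[0,0,0],[0,0,0]],"delta_rot":[[0,0,0],[0,0,0],[0,0,0],[0,0,0]],"hand":[4,4,4,4]}'
```

```text
clock: 3.1
position: [495.9, -2.3, 58.3]
ee_rot: [0.985, -0.174, 0.002, -0.001]
contact_force: [-0.8, 0.9, 7.0]
gripper_width: 58.5
grasp_force: 65.0
clock: 3.6
position: [495.9, -2.3, 58.4]
ee_rot: [0.985, -0.174, 0.002, -0.001]
contact_force: [-0.3, 0.9, 6.5]
gripper_width: 58.8
grasp_force: 65.0
```

```bash
python3 -m creep '{"translation":[[0,0,1],[0,0,2],[0,0,3],[0,0,4],[0,0,4],[0,0,4],[0,0,4],[0,0,4]],"delta_rot":[[0,0,0],[0,0,0],[0,0,0],[0,0,0],[0,0,0],[0,0,0],[0,0,0],[0,0,0]],"hand":[4,4,4,4,4,4,4,4]}'; python3 -c "
from bench import *;s=read_state();print(s['contact_force'],s['wrist_torque'])"
```

```text
clock: 4.6
position: [494.0, -2.9, 95.9]
ee_rot: [0.985, -0.174, -0.0, 0.0]
contact_force: [-0.5, 0.6, -1.9]
gripper_width: 58.6
grasp_force: 64.6
[-0.50954209  0.55164672 -1.87714884] [ 0.04111889 -0.05372693  0.01451789]
```

Canister 1 pulls about 1.9 N, so it is the empty one and goes in the tray.

```bash
python3 -m creep '{"translation":[[0,0,2],[2,1.5,4],[5,3.5,5],[8,5.5,5],[11,7.5,5],[14,9.5,5],[15.4,10.5,5],[15.4,10.5,4]],"delta_rot":[[0,0,0],[0,0,0],[0,0,0],[0,0,0],[0,0,0],[0,0,0],[0,0,0],[0,0,0]],"hand":[4,4,4,4,4,4,4,4]}'
python3 -m creep '{"translation":[[0,0,-1.5],[0,0,-3],[0,0,-4.5],[0,0,-5.5],[0,0,-6.3],[0,0,-6.8],[0,0,-7.1],[0,0,-7.1]],"delta_rot":[[0,0,0],[0,0,0],[0,0,0],[0,0,0],[0,0,0],[0,0,0],[0,0,0],[0,0,0]],"hand":[4,4,4,4,4,4,4,4]}'
```

```text
clock: 5.6
position: [649.1, 102.9, 135.7]
ee_rot: [0.985, -0.174, 0.0, -0.0]
contact_force: [-0.4, -0.1, -2.0]
gripper_width: 58.6
grasp_force: 64.8
clock: 6.6
position: [648.3, 102.2, 65.3]
ee_rot: [0.985, -0.174, 0.0, -0.0]
contact_force: [0.4, -0.9, -1.9]
gripper_width: 59.0
grasp_force: 64.8
```

```bash
python3 -m creep '{"translation":[[0,0,-0.1],[0,0,-0.2],[0,0,-0.3],[0,0,-0.3],[0,0,-0.3]],"delta_rot":[[0,0,0],[0,0,0],[0,0,0],[0,0,0],[0,0,0]],"hand":[4,4,4,4,4]}'
```

```text
clock: 7.22
position: [648.2, 102.2, 62.5]
ee_rot: [0.985, -0.174, 0.0, -0.0]
contact_force: [0.3, 0.2, -0.6]
gripper_width: 58.8
grasp_force: 65.0
```

```bash
python3 -m creep '{"translation":[[0,0,-0.1],[0,0,-0.1],[0,0,-0.1],[0,0,-0.1],[0,0,-0.1]],"delta_rot":[[0,0,0],[0,0,0],[0,0,0],[0,0,0],[0,0,0]],"hand":[5,6.5,7.5,8.5,8.5]}'
python3 -m creep '{"translation":[[0,0,2],[0,0,5],[0,0,10],[0,0,15],[0,0,19],[0,-2,19],[0,-7,19],[-1,-12,19]],"delta_rot":[[0,0,0],[0,0,0],[0,0,0],[0,0,0],[0,0,0],[0,0,0],[0,0,0],[0,0,0]],"hand":[8.5,8.5,8.5,8.5,8.5,8.5,8.5,8.5]}'
python3 -m creep '{"translation":[[0,-6,0],[0,-12,0],[-1,-18,0],[-1.4,-23,0],[-1.4,-24.6,0],[-1.4,-24.6,-4],[-1.4,-24.6,-4],[-1.4,-24.6,-4]],"delta_rot":[[0,0,0],[0,0,0],[0,0,0],[0,0,0],[0,0,0],[0,0,0],[0,0,0],[0,0,0]],"hand":[8.5,8.5,8.5,8.5,8.5,8.5,8.5,8.5]}'
```

```text
clock: 7.85
position: [648.2, 102.1, 61.2]
ee_rot: [0.985, -0.174, -0.0, 0.0]
contact_force: [0.2, -0.1, -0.1]
gripper_width: 85.1
grasp_force: 0.0
clock: 8.85
position: [637.7, -19.2, 249.7]
ee_rot: [0.985, -0.174, -0.001, 0.0]
contact_force: [-0.7, -0.7, 0.5]
gripper_width: 84.7
grasp_force: 0.0
clock: 9.85
position: [624.8, -263.6, 212.2]
ee_rot: [0.985, -0.173, 0.0, 0.0]
contact_force: [0.7, 0.0, 1.5]
gripper_width: 85.1
grasp_force: 0.0
```

Run:
```python
from h import *
im,d=get_image("top");P=world("top",d)
m=(np.hypot(P[...,0]-648,P[...,1]-102)<50)&(P[...,2]>105)&(P[...,2]<122)
q=P[m];print(m.sum(),cv2.minEnclosingCircle(q[:,:2].astype(np.float32)),np.median(q[:,2]))
m&=P[...,2]>0
A=np.c_[q[:,:2]-q[:,:2].mean(0),np.ones(len(q))];print("slope",np.linalg.lstsq(A,q[:,2],rcond=None)[0])
print(read_state()["position"],read_state()["contact_force"])
```

```text
308 ((647.5825805664062, 101.74968719482422), 30.360122680664062) 114.228761926066
slope [9.00608298e-03 2.65435012e-02 1.14093814e+02]
[ 625.10778821 -263.58075424  212.90980452] [ 1.0899302  -0.05844756 -0.05747741]
```

The empty canister is centred and upright in the tray, with its lid at 114 mm as expected. Canister 2 is next.

```bash
python3 -m creep '{"translation":[[0,0,-4],[0,0,-8],[0,0,-12],[0,0,-15.2],[0,0,-15.2],[0,0,-15.2],[0,0,-15.2],[0,0,-15.2]],"delta_rot":[[0,0,0],[0,0,0],[0,0,0],[0,0,0],[0,0,0],[0,0,0],[0,0,0],[0,0,0]],"hand":[8.5,8.5,8.5,8.5,8.5,4,4,4]}'
python3 -m creep '{"translation":[[0,0,0],[0,0,0],[0,0,1],[0,0,2],[0,0,4],[0,0,4],[0,0,4],[0,0,4]],"delta_rot":[[0,0,0],[0,0,0],[0,0,0],[0,0,0],[0,0,0],[0,0,0],[0,0,0],[0,0,0]],"hand":[4,4,4,4,4,4,4,4]}'
```

```text
clock: 10.9
position: [626.2, -264.5, 62.6]
ee_rot: [0.985, -0.174, 0.003, 0.0]
contact_force: [0.0, 0.1, 6.1]
gripper_width: 59.9
grasp_force: 65.4
clock: 11.9
position: [623.4, -263.6, 98.0]
ee_rot: [0.985, -0.174, -0.001, -0.0]
contact_force: [-0.1, -0.1, -4.6]
gripper_width: 59.6
grasp_force: 65.6
```

```bash
for i in 1 2 3; do python3 -m creep '{"translation":[[0,0,0],[0,0,0]],"delta_rot":[[0,0,0],[0,0,0]],"hand":[4,4]}' | grep contact; done
```

```text
contact_force: [-0.2, -0.5, -3.9]
contact_force: [0.1, -0.9, -3.4]
contact_force: [1.0, -0.0, -3.2]
```

Canister 2 reads 3.2–3.9 N once settled, so it is the half-full one and goes on the marble tile. I'll carry it over the jug at height and pass inside the bottle.

```bash
python3 -m creep '{"translation":[[0,0,3],[0,0,7],[-1,0,11],[-3,1,15],[-5,4,17],[-7,8,17],[-9,12.5,17],[-11,17,17]],"delta_rot":[[0,0,0],[0,0,0],[0,0,0],[0,0,0],[0,0,0],[0,0,0],[0,0,0],[0,0,0]],"hand":[4,4,4,4,4,4,4,4]}'
python3 -m creep '{"translation":[[-1,5,0],[-2,10,0],[-3,15,0],[-3,20,0],[-3,25,0],[-3,30,0],[-3,35,0],[-3,40,0]],"delta_rot":[[0,0,0],[0,0,0],[0,0,0],[0,0,0],[0,0,0],[0,0,0],[0,0,0],[0,0,0]],"hand":[4,4,4,4,4,4,4,4]}'
python3 -m creep '{"translation":[[0,4,0],[0,8,0],[1,11,0],[1.2,12.7,0],[1.2,12.7,-3],[1.2,12.7,-7],[1.2,12.7,-11],[1.2,12.7,-13]],"delta_rot":[[0,0,0],[0,0,0],[0,0,0],[0,0,0],[0,0,0],[0,0,0],[0,0,0],[0,0,0]],"hand":[4,4,4,4,4,4,4,4]}'
```

```text
clock: 13.65
position: [513.2, -92.7, 269.5]
ee_rot: [0.985, -0.174, 0.0, -0.0]
contact_force: [1.1, -0.1, -3.8]
gripper_width: 59.8
grasp_force: 66.5
clock: 14.65
position: [483.8, 307.7, 269.6]
ee_rot: [0.985, -0.174, 0.0, -0.0]
contact_force: [0.9, -0.6, -3.5]
gripper_width: 59.8
grasp_force: 66.5
clock: 15.65
position: [495.0, 431.3, 136.5]
ee_rot: [0.985, -0.175, -0.001, 0.002]
contact_force: [0.7, -0.2, -4.6]
gripper_width: 59.7
grasp_force: 66.5
```

```bash
python3 -m creep '{"translation":[[0,0.1,-2],[0,0.1,-4],[0,0.1,-5.2],[0,0.1,-5.9],[0,0.1,-6.2],[0,0.1,-6.4],[0,0.1,-6.5],[0,0.1,-6.5]],"delta_rot":[[0,0,0],[0,0,0],[0,0,0],[0,0,0],[0,0,0],[0,0,0],[0,0,0],[0,0,0]],"hand":[4,4,4,4,4,4,4,4]}'
python3 -m creep '{"translation":[[0,0,-0.1],[0,0,-0.2],[0,0,-0.2]],"delta_rot":[[0,0,0],[0,0,0],[0,0,0]],"hand":[4,4,4]}'
```

```text
clock: 16.65
position: [496.3, 434.3, 74.6]
ee_rot: [0.985, -0.174, 0.0, -0.0]
contact_force: [0.3, 0.7, -4.0]
gripper_width: 59.9
grasp_force: 66.6
clock: 17.02
position: [496.2, 434.2, 72.8]
ee_rot: [0.985, -0.174, 0.0, -0.0]
contact_force: [-0.9, -1.1, -1.8]
gripper_width: 59.9
grasp_force: 66.8
```

```bash
python3 -m creep '{"translation":[[0,0,-0.1],[0,0,-0.1],[0,0,-0.1],[0,0,-0.1],[0,0,-0.1],[0,0,-0.1]],"delta_rot":[[0,0,0],[0,0,0],[0,0,0],[0,0,0],[0,0,0],[0,0,0]],"hand":[4,5,6.5,7.5,8.5,8.5]}'
python3 -m creep '{"translation":[[0,0,2],[0,0,6],[0,0,11],[0,0,16],[0,-4,17],[0,-9,17],[0,-15,17],[0,-21,17]],"delta_rot":[[0,0,0],[0,0,0],[0,0,0],[0,0,0],[0,0,0],[0,0,0],[0,0,0],[0,0,0]],"hand":[8.5,8.5,8.5,8.5,8.5,8.5,8.5,8.5]}'
python3 -m creep '{"translation":[[-1,-5.5,0],[-2,-11,0],[-3,-16.5,0],[-4.5,-22,0],[-6,-27.5,0],[-7.5,-33,0],[-9,-38.5,0],[-10.5,-44,0]],"delta_rot":[[0,0,0],[0,0,0],[0,0,0],[0,0,0],[0,0,0],[0,0,0],[0,0,0],[0,0,0]],"hand":[8.5,8.5,8.5,8.5,8.5,8.5,8.5,8.5]}'
python3 -m creep '{"translation":[[-2,-5,0],[-3.2,-9,0],[-3.2,-9,-2],[-3.2,-9,-6],[-3.2,-9,-6],[-3.2,-9,-6]],"delta_rot":[[0,0,0],[0,0,0],[0,0,0],[0,0,0],[0,0,0],[0,0,0]],"hand":[8.5,8.5,8.5,8.5,8.5,8.5]}'
python3 - <<'E'
from h import *
im,d=get_image("top");P=world("top",d)
for x,y in [(648,102),(496,433)]:
    m=(np.hypot(P[...,0]-x,P[...,1]-y)<55)&(P[...,2]>105)&(P[...,2]<130);q=P[m]
    print(m.sum(),cv2.minEnclosingCircle(q[:,:2].astype(np.float32)),np.median(q[:,2]))
print(read_state()["position"],read_state()["contact_force"])
E
```

```text
clock: 17.77
position: [496.3, 434.2, 71.2]
ee_rot: [0.985, -0.174, 0.0, -0.0]
contact_force: [-0.3, 0.2, 0.3]
gripper_width: 84.9
grasp_force: 0.0
clock: 18.77
position: [495.9, 222.5, 241.4]
ee_rot: [0.985, -0.174, 0.0, -0.0]
contact_force: [0.6, -1.0, -0.6]
gripper_width: 84.8
grasp_force: 0.0
clock: 19.77
position: [390.5, -217.5, 241.8]
ee_rot: [0.985, -0.174, 0.001, 0.0]
contact_force: [2.0, -1.1, -0.4]
gripper_width: 84.8
grasp_force: 0.0
clock: 20.52
position: [360.1, -306.4, 182.7]
ee_rot: [0.985, -0.174, 0.001, 0.001]
contact_force: [-0.3, -0.1, 0.8]
gripper_width: 85.2
grasp_force: 0.0
306 ((647.4990844726562, 101.89431762695312), 29.819589614868164) 114.05928920987208
338 ((495.9939270019531, 432.0631408691406), 31.06908416748047) 119.37639193365305
[ 360.32408534 -306.3347416   183.00348826] [0.31770048 0.35076316 0.30045612]
```

Both placed canisters check out. Canister 3 is next.

```bash
python3 -m creep '{"translation":[[0,0,-4],[0,0,-8],[0,0,-12],[0,0,-12.5],[0,0,-12.5],[0,0,-12.5],[0,0,-12.5],[0,0,-12.5]],"delta_rot":[[0,0,0],[0,0,0],[0,0,0],[0,0,0],[0,0,0],[0,0,0],[0,0,0],[0,0,0]],"hand":[8.5,8.5,8.5,8.5,8.5,4,4,4]}'
python3 -m creep '{"translation":[[0,0,0],[0,0,0],[0,0,1],[0,0,2],[0,0,4],[0,0,5],[0,0,5],[0,0,5]],"delta_rot":[[0,0,0],[0,0,0],[0,0,0],[0,0,0],[0,0,0],[0,0,0],[0,0,0],[0,0,0]],"hand":[4,4,4,4,4,4,4,4]}'
python3 -m creep '{"translation":[[0,0,0],[0,0,0]],"delta_rot":[[0,0,0],[0,0,0]],"hand":[4,4]}'
```

```text
clock: 21.58
position: [360.5, -306.8, 58.5]
ee_rot: [0.985, -0.174, 0.002, 0.001]
contact_force: [-1.6, -1.1, 6.9]
gripper_width: 59.6
grasp_force: 63.0
clock: 22.58
position: [358.5, -305.5, 105.6]
ee_rot: [0.985, -0.174, -0.001, -0.0]
contact_force: [-0.7, -0.1, -5.9]
gripper_width: 59.4
grasp_force: 66.5
clock: 22.82
position: [358.9, -305.7, 105.8]
ee_rot: [0.985, -0.174, -0.001, -0.0]
contact_force: [0.4, -0.6, -6.8]
gripper_width: 59.0
grasp_force: 66.5
```

Canister 3 pulls about 6.5 N, so it is the full one and goes on the cork mat.

```bash
python3 -m creep '{"translation":[[1.5,2,1],[3.5,4.5,1],[6,8,1],[8.5,11.2,1],[9.6,12.7,0],[9.6,12.7,-2],[9.6,12.7,-3.2],[9.6,12.7,-3.6]],"delta_rot":[[0,0,0],[0,0,0],[0,0,0],[0,0,0],[0,0,0],[0,0,0],[0,0,0],[0,0,0]],"hand":[4,4,4,4,4,4,4,4]}'
python3 -m creep '{"translation":[[0,0,-0.1],[0,0,-0.2],[0,0,-0.3],[0,0,-0.4],[0,0,-0.5],[0,0,-0.5]],"delta_rot":[[0,0,0],[0,0,0],[0,0,0],[0,0,0],[0,0,0],[0,0,0]],"hand":[4,4,4,4,4,4]}'
```

```text
clock: 23.82
position: [454.2, -179.2, 69.2]
ee_rot: [0.985, -0.174, -0.001, 0.0]
contact_force: [-1.0, 0.2, -6.2]
gripper_width: 59.4
grasp_force: 66.9
clock: 24.58
position: [455.1, -178.8, 65.3]
ee_rot: [0.985, -0.174, -0.0, 0.0]
contact_force: [-0.8, 0.9, -6.5]
gripper_width: 59.3
grasp_force: 66.9
```

```bash
python3 -m creep '{"translation":[[0,0,-0.1],[0,0,-0.2],[0,0,-0.2]],"delta_rot":[[0,0,0],[0,0,0],[0,0,0]],"hand":[4,4,4]}'
```

```text
clock: 24.95
position: [455.5, -179.0, 64.6]
ee_rot: [0.985, -0.174, 0.001, 0.0]
contact_force: [-2.9, 0.6, 4.9]
gripper_width: 59.1
grasp_force: 67.7
```

```bash
python3 -m creep '{"translation":[[0,0,0.1],[0,0,0.1],[0,0,0.1],[0,0,0.1],[0,0,0.1],[0,0,0.1]],"delta_rot":[[0,0,0],[0,0,0],[0,0,0],[0,0,0],[0,0,0],[0,0,0]],"hand":[4,5,6.5,7.5,8.5,8.5]}'
python3 -m creep '{"translation":[[0,0,2],[0,0,6],[0,0,11],[0,0,16],[0,-4,18],[0,-9,18],[0,-15,18],[0,-15,18]],"delta_rot":[[0,0,0],[0,0,0],[0,0,0],[0,0,0],[0,0,0],[0,0,0],[0,0,0],[0,0,0]],"hand":[8.5,8.5,8.5,8.5,8.5,8.5,8.5,8.5]}'
python3 - <<'E'
from h import *
im,d=get_image("top");P=world("top",d);cv2.imwrite("pics/end.png",im[...,::-1])
for x,y in [(648,102),(496,433),(455,-179)]:
    m=(np.hypot(P[...,0]-x,P[...,1]-y)<55)&(P[...,2]>105)&(P[...,2]<130);q=P[m]
    print(m.sum(),cv2.minEnclosingCircle(q[:,:2].astype(np.float32)),np.median(q[:,2]))
E
```

```text
clock: 25.7
position: [455.3, -178.9, 64.3]
ee_rot: [0.985, -0.174, 0.0, 0.0]
contact_force: [0.3, 0.3, 0.3]
gripper_width: 84.8
grasp_force: 0.0
clock: 26.7
position: [454.5, -331.9, 243.4]
ee_rot: [0.984, -0.177, -0.0, 0.0]
contact_force: [-0.5, 0.4, -0.5]
gripper_width: 84.9
grasp_force: 0.0
303 ((647.7539672851562, 102.86598205566406), 30.90357780456543) 114.23310974259493
338 ((495.76763916015625, 433.7459716796875), 30.85020637512207) 119.7594555812658
173 ((453.42755126953125, -176.44540405273438), 28.699975967407227) 116.24599670530188
```

View pics/end.png

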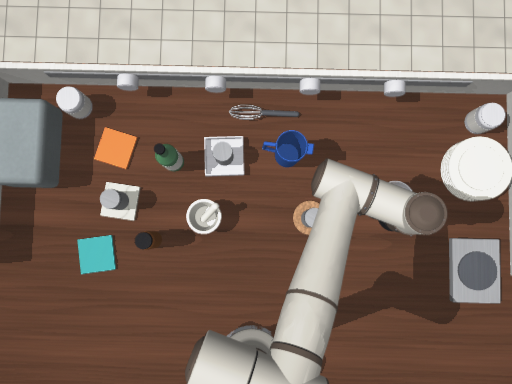

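The three canisters stand centred at (224,153) in the tray, (113,199) on the tile and (312,217) on the mat. The bystanders in view are where they were, and the bowl (395,200) is mostly hidden under the arm, which is well above it.

```bash
python3 -c "
from bench import *
print(read_state()['joint_vel'].round(3)); print(job_done())"
```

```text
[ 0.045 -0.027 -0.024 -0.004  0.001 -0.006]
the job is handed in; nothing more can be done
None
```

The job is handed in: the full canister is on the cork mat, the half-full one on the marble tile and the empty one in the tray, each upright and within about 3 mm of centre; no verdict was returned.

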